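# Lock the board carrier of the soldering jig with its pin

## Robot

A 6-joint arm with a two-finger parallel gripper is mounted at the origin on the work surface. World frame = base frame: x ahead of the robot, y to its left, z up, the work surface at z = 0. Lengths are in m, angles in rad, forces in N, time in s.
With the tool pointing down it reaches from about 0.25 to 0.725 m from the base axis. Payload 4 kg.
Tool frame: the origin (TCP) lies midway between the tips of the shut fingers; the grasp point (between the pads) lies bot.pinch_z behind it (bot.pinch_z is the distance from the TCP to the grasp point, in m); z points along the fingers, y is the line along which they close (so a half turn about z gives the same grasp; the last joint's range is limited). The gripper opens to 85 mm and grips with 20 to 120 N. Pads are 22 mm wide; open, the fingers measure 114 mm over their backs; the gripper's body (76 mm by 85 mm) begins 54 mm behind the grasp point. The pads swing forward as they close: fully open they stand 13 mm farther back than shut.
Start: joints at [1.284, 0.241, 0.005, 1.335, 0, 1.571], TCP at [0.141, 0.48, 0.231] pointing down, gripper open.
Joint ranges: [-2.72, 2.72], [-1.05, 1.87], [-1.09, 1.28], [-1.99, 2.15], [-1.42, 1.44], [-3.14, 3.14]. Speed limits (rad/s): [2.79, 2.79, 3.14, 3.14, 3.14, 3.14].

## Interface

Orientations are given as a unit quaternion [x, y, z, w].
In Python, from workcell import bot, viewer, readout gives the robot as it stands (bot), with the cameras (viewer) and the readings (readout).
- The arm moves only by the tool jog_arm, called after "Request:" as a command line: name --argument value ..., lists and objects as JSON in quotes. Schema: {"type":"object","properties":{"ticks":{"type":"object","properties":{"ax":{"type":"array","items":{"type":"number"},"minItems":1,"maxItems":10},"ay":{"type":"array","items":{"type":"number"},"minItems":1,"maxItems":10},"az":{"type":"array","items":{"type":"number"},"minItems":1,"maxItems":10},"x":{"type":"array","items":{"type":"number"},"minItems":1,"maxItems":10},"y":{"type":"array","items":{"type":"number"},"minItems":1,"maxItems":10},"z":{"type":"array","items":{"type":"number"},"minItems":1,"maxItems":10},"aperture":{"type":"array","items":{"type":"number"},"minItems":1,"maxItems":10}},"additionalProperties":false,"required":["ax","ay","az","x","y","z","aperture"]},"only":{"type":"string"},"quiet":{"type":"boolean"},"lines":{"type":"string"}},"required":["ticks"],"additionalProperties":false}. ticks is an object with one list for each field, all of the same length, 1 to 10, a row being the entries at one place: ax, ay, az (a rotation vector in parts of the range, where 1.0 means 180 degrees), x, y, z (the shift in parts of the range, where 1.0 means 0.5 m), aperture (the finger opening in m); each row is the pose to reach, as a shift and turn from the pose commanded when the call began, along the tool's axes at that moment; what a row does not reach only later rows make up. A row lasts 1/8 s, in which the tool goes at most 0.0625 m and 0.188 rad, less where a joint would pass 70% of its speed; a pose out of reach is approached as far as the arm can. The fingers move at their own pace and stop on an object; the grip force is fixed at half the most. Time passes only in rows, so rows that do not move let the fingers close. The tool returns the time, the measured TCP pose, the force, the opening and the grip force at its end. only (a regular expression) keeps the lines of the reply that match it, lines (a string "A,B") keeps lines A to B, and quiet returns only ok. Shift and turn numbers lie between -1 and 1, and a call with a number outside is refused. Input that does not fit is refused with a message, and nothing moves.
- readout.get_obs(): the state, without advancing time (a new reading comes with each control period).
- viewer.camera(name): name is "scene" or "top" or "wrist"; returns the picture (420x560x3 uint8, red, green, blue); there is no depth.
- viewer.calibration(name): a dict with "mtx" (3x3 intrinsics, pixels), "R" (3x3) and "t" (3): a world point X has camera coordinates R X + t. Camera axes: x right, y down, z forward; pixel columns grow to the right and rows downward; lengths in m; the calibration is good to about 2 mm. A picture is of the moment at which its call begins: read the wrist's pose just before it. calibration takes no time and is no camera call; for the wrist camera it gives the pose at the moment of the call.
- bot.job_done(): hands the job in; it is judged then, once.
The state is a dict: "clock": time; "joint_pos": joint angles; "joint_vel": joint speeds; "tau": joint torques, N m; "eef_pos": TCP position; "tool_rot": TCP orientation; "ft_force": force on the tool from outside, world axes, zero at the start; "ft_torque": the same for the moment, N m; "grip_width": finger opening in m; "grasp_force": force on a finger pad.
Only numpy, scipy, OpenCV 4.12 (cv2) and the standard library are available. Lean on these libraries where they do the work, as an engineer would, in place of code of your own. Each camera call takes 0.05 s, during which the arm holds its last target. There are 200 camera calls.

## Task

Push the sliding circuit-board carrier of the blue jig (the one with the black knob) fully home, so that the carrier's eye lies between the dock's upper and lower eyes. Then lift the red-headed locking pin out of the wooden rack, lower it through the three eyes until its collar rests flat on the dock's top plate, and let go.

Things in the scene. Friction and masses are not known exactly. Their poses are not given: they have to be found in the camera images.
- carrier (a joint): How far the jig's steel carrier (62 mm wide plate, green circuit board at its outer end) stands out of the dock, m: 0 = fully home at its stop, its eye under the dock's upper eye; 0.11 = fully out. It slides level along +y of dock_eye as the value grows; friction about 2.5 N, it stays where left.
- carrier_knob (a point): Point to grip on the axis of the carrier's upright black knob, 70 mm above the table. Knob 24 mm in diameter, 46 to 86 mm above the table, on a 10 mm stem from the carrier's top (34 mm). Moves with the carrier; when home it is 85 mm from the eyes' axis, along +y of dock_eye. The board, under 50 mm high, begins 26 mm beyond its axis.
- dock_eye (a point): Centre of the upper eye, at the top face (60 mm high) of the dock's aluminium bridge (104 x 56 mm, 10 mm thick) on the fixed blue jig base (120 x 300 mm). z up, y along the slide from dock to knob, within 0.35 rad of world +y. Straight below: the carrier's eye (26 to 34 mm high, when home) and the base's eye (0 to 10 mm). All are round 28 mm holes.
- red_pin: Locking pin with RED head. Origin: centre of its lower tip; z towards the head. Steel shank 12 mm thick, tapered tip, 54 mm to the collar (42 mm wide, 5 mm thick); then the round head to grip, 24 mm wide, 59 to 101 mm from the tip. 90 g. Upright in a fixed wooden rack 60 mm high, collar on its top, holes 70 mm apart; the blue- and yellow-headed pins (tops 107 mm high) are too short.

How it is judged:
By the outcome, as a careful person would: the job done as asked, in the order asked, and still so for the second after the job is handed in, with the robot touching nothing.
It also fails if it takes over 54 s, if anything falls off the work surface, if the arm or the gripper's body presses on something with over 40 N, if the wrist force passes 120 N, or if a joint passes its speed limit or range.

## Working session

There is one attempt and no reset: what is moved stays moved. The work goes in short steps, Python scripts to look and compute and a tool call to move; the robot and the scene stay as the last step left them, time stands still between calls to the robot, and variables do not carry over. Pictures are saved under pics/ and viewed, at most 10 in all, crops included, and the job is handed in when it is done.

```bash
ls; mkdir -p pics; python3 - <<'E'
from workcell import bot, viewer, readout
import cv2
print(bot.pinch_z); o=readout.get_obs(); print(o)
for n in("top","scene"):
    c=viewer.calibration(n); print(n,c)
    cv2.imwrite(f"pics/{n}1.png",viewer.camera(n)[:,:,::-1])
E
```

```text
pics
workcell.py
0.0187
{'clock': 0.0, 'joint_pos': array([1.28401598e+00, 2.41412062e-01, 3.69266367e-03, 1.33515843e+00,
       6.71319394e-06, 1.57078063e+00]), 'joint_vel': array([-0.00076766,  0.00014721, -0.0018065 ,  0.00027332, -0.00050422,
        0.00132875]), 'tau': array([-2.73562564e-04, -3.72320688e+01,  2.52406132e+01,  1.69456744e-02,
       -2.94494771e-05, -1.58463397e-06]), 'eef_pos': array([0.14125231, 0.47897509, 0.23040134]), 'tool_rot': array([ 1.42891468e-01,  9.89737816e-01, -1.02958945e-03, -1.52052865e-04]), 'ft_force': array([0.88159979, 0.04407519, 0.1397471 ]), 'ft_torque': array([-0.03818923,  0.05612633,  0.04004045]), 'grasp_force': 0.0, 'grip_width': 0.08526360056330386}
top {'mtx': array([[496.25486455,   0.        , 281.51441764],
       [  0.        , 496.25486455, 217.55093885],
       [  0.        ,   0.        ,   1.        ]]), 'R': array([[ 1.02635512e-04, -9.99989171e-01, -4.65275999e-03],
       [-9.93721370e-01,  4.18575213e-04, -1.11882363e-01],
       [ 1.11883099e-01,  4.63503013e-03, -9.93710566e-01]]), 't': array([-0.06075326,  0.56369277,  0.87822853])}
scene {'mtx': array([[409.62301037,   0.        , 276.3801041 ],
       [  0.        , 409.62301037, 209.08939127],
       [  0.        ,   0.        ,   1.        ]]), 'R': array([[ 0.86330184,  0.50448863, -0.0141831 ],
       [ 0.41173707, -0.72027685, -0.55827757],
       [-0.29186044,  0.47612235, -0.829533  ]]), 't': array([-0.46203098, -0.22713903,  0.90043742])}
```

View pics/top1.png

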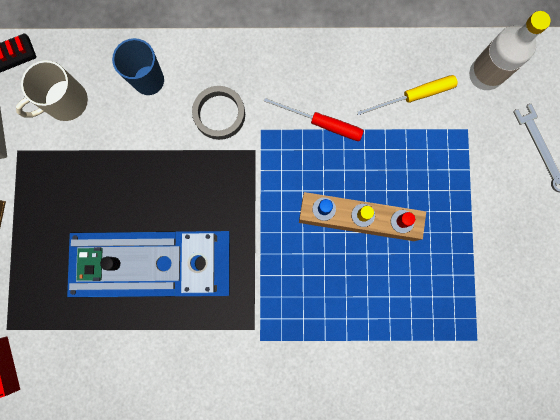

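View pics/scene1.png

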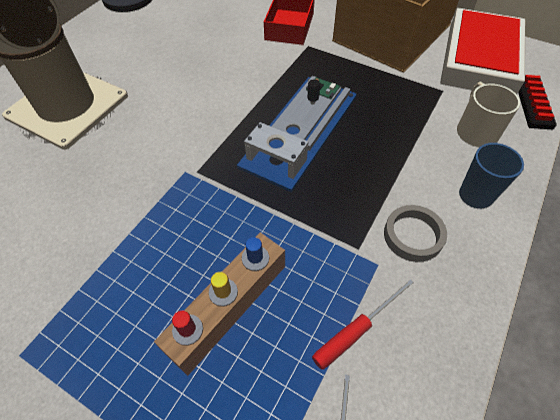

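The top view shows the dock eye at about (198,263), the knob at (112,264) and the red head at (407,219). The red pin is at the right-hand end of the rack. Next I measure by colour masks.

```bash
cat > h.py <<'E'
import numpy as np,cv2
from workcell import bot, viewer, readout
from scipy.spatial.transform import Rotation as Ro
def ray(c,uv):
    d=c["R"].T@np.linalg.inv(c["mtx"])@np.array([uv[0],uv[1],1.]); return -c["R"].T@c["t"],d
def onz(c,uv,z):
    C,d=ray(c,uv); return C+d*(z-C[2])/d[2]
def proj(c,X):
    p=c["mtx"]@(c["R"]@np.array(X)+c["t"]); return p[:2]/p[2]
def blobs(mask,amin=20):
    cs,_=cv2.findContours(mask.astype(np.uint8),cv2.RETR_EXTERNAL,cv2.CHAIN_APPROX_NONE)
    for k in cs:
        if len(k)>=5 and cv2.contourArea(k)>amin: yield k
def totool(dw):  # world vector -> tool axes
    return Ro.from_quat(readout.get_obs()["tool_rot"]).inv().apply(dw)
E
python3 - <<'E'
from h import *
c=viewer.calibration("top"); im=cv2.imread("pics/top1.png"); g=im.max(2).astype(int); hsv=cv2.cvtColor(im,cv2.COLOR_BGR2HSV)
def sub(m,x0,x1,y0,y1):
    o=np.zeros_like(m);o[y0:y1,x0:x1]=m[y0:y1,x0:x1];return o
red=((hsv[...,0]<8)|(hsv[...,0]>172))&(hsv[...,1]>150)&(hsv[...,2]>60)
for n,m,z in(("red",sub(red,380,430,195,245),.1),("hole",sub(g<140,184,212,248,280),.06),("knob",sub(g<60,98,125,250,280),.08)):
    for k in blobs(m):
        e=cv2.fitEllipse(k); print(n,cv2.contourArea(k),e,cv2.boundingRect(k),onz(c,e[0],z))
# bridge corners: bright plate
for k in blobs(sub(g>170,178,220,228,300),200):
    r=cv2.minAreaRect(k); print("plate",r,[onz(c,p,.06)[:2].round(4) for p in cv2.boxPoints(r)],onz(c,r[0],.06))
blue=(hsv[...,0]>100)&(hsv[...,0]<125)&(hsv[...,1]>150)
k=max(blobs(sub(blue|(g>130),60,240,225,305)),key=cv2.contourArea);r=cv2.minAreaRect(k);print("base",r,[onz(c,p,.01)[:2].round(4) for p in cv2.boxPoints(r)])
a=cv2.resize(im[225:305,60:240],None,fx=4,fy=4,interpolation=2);b=cv2.resize(im[190:245,380:440],None,fx=4,fy=4,interpolation=2)
o=np.zeros((560,720,3),np.uint8);o[:320]=a;o[330:550,:240]=b;cv2.imwrite("pics/z1.png",o)
E
```

```text
red 191.0 ((405.7506408691406, 219.50088500976562), (13.305065155029297, 18.66884994506836), 63.2203483581543) (397, 212, 19, 16) [ 0.55256194 -0.27131213  0.1       ]
hole 111.5 ((199.78448486328125, 262.78314208984375), (10.260815620422363, 14.08707332611084), 8.791966438293457) (194, 256, 12, 15) [0.48048283 0.08275357 0.06      ]
knob 197.5 ((109.48368835449219, 263.195556640625), (12.957803726196289, 20.35782241821289), 88.97698211669922) (100, 257, 20, 13) [0.47935124 0.23478197 0.08      ]
plate ((198.5, 263.5), (63.0, 41.0), 90.0) [array([0.5348, 0.1224]), array([0.5348, 0.0497]), array([0.4245, 0.0481]), array([0.4244, 0.1198])] [0.47922721 0.08499069 0.06      ]
base ((148.0, 263.5), (65.0, 162.0), 90.0) [array([0.5409, 0.3414]), array([0.5408, 0.0376]), array([0.4205, 0.0361]), array([0.4204, 0.3356])]
```

View pics/z1.png

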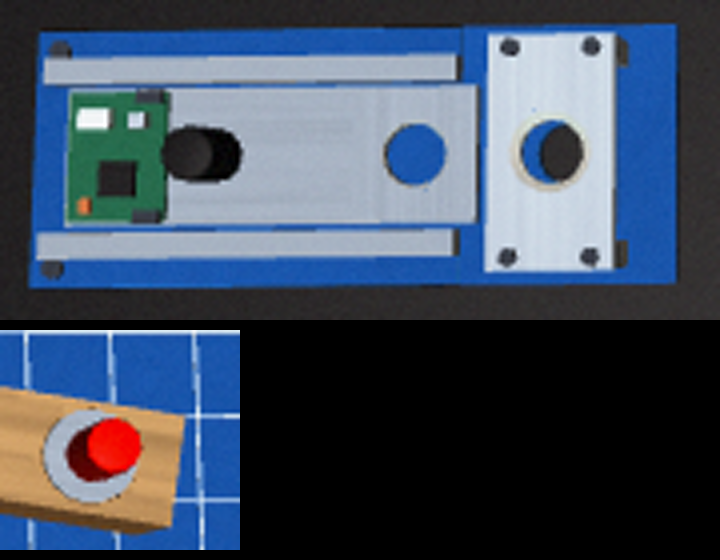

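The crop shows four features, in full-image pixels:

| Feature | Pixel |
|---|---|
| Upper eye | (197.3, 263.0) |
| Carrier eye | (163.4, 263.1) |
| Knob top | (107.1, 262.6) |
| Red head top | (408.1, 218.6) |

The slide runs almost exactly along world y.

```bash
python3 - <<'E'
from h import *
c=viewer.calibration("top"); 
f=lambda x,y,x0,y0:((x+.5)/4-.5+x0,(y+.5)/4-.5+y0)
P=lambda n,u,z:print(n,onz(c,u,z)[:2].round(4))
P("eye",f(550,153,60,225),.06)
P("ceye",f(415,154,60,225),.034)
P("knob",f(190,152,60,225),.086)
P("red",f(114,116,380,190),.107)
P("collar",f(92,124,380,190),.065)
for x,y,z in((486,33,.06),(485,271,.06),(614,34,.06),(613,270,.06),(38,30,.01),(30,288,.01),(676,25,.01),(676,283,.01),(70,89,.034),(476,85,.034),(68,223,.034),(477,222,.034)):P((x,y),f(x,y,60,225),z)
s=viewer.calibration("scene");print(proj(s,[.479,.086,.06]),proj(s,[.552,-.272,.107]),proj(s,[.479,.237,.086]))
E
```

```text
eye [0.4803 0.0874]
ceye [0.4804 0.1531]
knob [0.4802 0.2368]
red [ 0.5533 -0.2736]
collar [ 0.5544 -0.2744]
(486, 33) [0.5332 0.1168]
(485, 271) [0.429  0.1149]
(614, 34) [0.5328 0.0601]
(613, 270) [0.4294 0.0589]
(38, 30) [0.5388 0.3373]
(30, 288) [0.4193 0.3353]
(676, 25) [0.541  0.0383]
(676, 283) [0.4216 0.0368]
(70, 89) [0.5099 0.311 ]
(476, 85) [0.5117 0.1262]
(68, 223) [0.4494 0.3091]
(477, 222) [0.4499 0.1243]
[273.12498269 140.78858021] [178.72210381 316.25368673] [312.04217818  82.12063394]
```

```bash
python3 - <<'E'
from h import *
o=readout.get_obs(); p=o["eef_pos"]
print(totool(np.array([.480,.2368,.150])-p))
E
```

```text
[-0.39340623 -0.13635122  0.08073939]
```

The manual's scale: shifts go in shares of 0.5 m and turns go in shares of 180 degrees. Converting my numbers, -0.3934 m is -0.7868, -0.1364 m is -0.2728, -0.297 rad is -0.0945.

Request:
jog_arm --ticks '{"ax": [0, 0, 0, 0, 0, 0, 0, 0, 0, 0], "ay": [0, 0, 0, 0, 0, 0, 0, 0, 0, 0], "az": [-0.0945, -0.0945, -0.0945, -0.0945, -0.0945, -0.0945, -0.0945, -0.0945, -0.0945, -0.0945], "x": [-0.7868, -0.7868, -0.7868, -0.7868, -0.7868, -0.7868, -0.7868, -0.7868, -0.7868, -0.7868], "y": [-0.2728, -0.2728, -0.2728, -0.2728, -0.2728, -0.2728, -0.2728, -0.2728, -0.2728, -0.2728], "z": [0.16, 0.16, 0.16, 0.16, 0.16, 0.16, 0.16, 0.16, 0.16, 0.16], "aperture": [0.085, 0.085, 0.085, 0.085, 0.085, 0.085, 0.085, 0.085, 0.085, 0.085]}'

```text
clock: 1.35
eef_pos: [0.4792, 0.2384, 0.1515]
tool_rot: [-0.006, 1.0, 0.0, -0.0]
ft_force: [0.5, 0.8, 0.4]
grip_width: 0.0848
grasp_force: 0.0
```

```bash
python3 - <<'E'
from h import *
print(readout.get_obs()["tool_rot"],totool(np.array([.480,.2368,.054])-readout.get_obs()["eef_pos"]))
c=viewer.calibration("wrist");im=viewer.camera("wrist");cv2.imwrite("pics/w1.png",im[:,:,::-1]);print(proj(c,[.48,.2368,.086]))
E
```

```text
[-6.04761476e-03  9.99981702e-01  7.08254266e-05 -1.30417297e-04] [-0.00079304 -0.00157489  0.09749882]
[277.11391142 226.17465657]
```

View pics/w1.png

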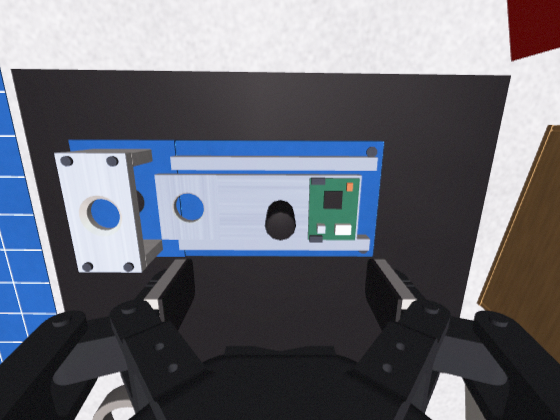

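The wrist view shows the knob top at about (281,226), 4 px from the prediction, centred between the fingers, with the dock eye at (103,213). I descend and grip the knob.

Converted, 0.097 m is 0.194, 0.05 m is 0.1.

Request:
jog_arm --ticks '{"ax": [0, 0, 0, 0, 0, 0, 0, 0, 0], "ay": [0, 0, 0, 0, 0, 0, 0, 0, 0], "az": [0, 0, 0, 0, 0, 0, 0, 0, 0], "x": [-0.002, -0.002, -0.002, -0.002, -0.002, -0.002, -0.002, -0.002, -0.002], "y": [-0.002, -0.002, -0.002, -0.002, -0.002, -0.002, -0.002, -0.002, -0.002], "z": [0.1, 0.194, 0.194, 0.194, 0.194, 0.194, 0.194, 0.194, 0.194], "aperture": [0.085, 0.085, 0.085, 0.02, 0.02, 0.02, 0.02, 0.02, 0.02]}'

```text
clock: 2.52
eef_pos: [0.4822, 0.2373, 0.0561]
tool_rot: [-0.005, 1.0, 0.001, 0.001]
ft_force: [0.7, 1.1, 5.8]
grip_width: 0.0224
grasp_force: 58.5
```

Converted, -0.058 m is -0.116, -0.045 m is -0.09.

Request:
jog_arm --ticks '{"ax": [0, 0, 0, 0, 0], "ay": [0, 0, 0, 0, 0], "az": [0, 0, 0, 0, 0], "x": [0, 0, 0, 0, 0], "y": [-0.03, -0.06, -0.09, -0.116, -0.116], "z": [0, 0, 0, 0, 0], "aperture": [0.02, 0.02, 0.02, 0.02, 0.02]}'

```text
clock: 3.15
eef_pos: [0.4827, 0.1777, 0.0561]
tool_rot: [-0.004, 1.0, 0.0, 0.001]
ft_force: [-0.6, -2.2, 6.6]
grip_width: 0.0223
grasp_force: 59.4
```

Request:
jog_arm --ticks '{"ax": [0, 0, 0], "ay": [0, 0, 0], "az": [0, 0, 0], "x": [0, 0, 0], "y": [-0.004, -0.008, -0.008], "z": [0, 0, 0], "aperture": [0.02, 0.02, 0.02]}'

```text
clock: 3.52
eef_pos: [0.4828, 0.1753, 0.0561]
tool_rot: [-0.005, 1.0, 0.001, 0.001]
ft_force: [-2.0, 0.6, 6.2]
grip_width: 0.0223
grasp_force: 59.4
```

Converted, -0.003 m is -0.006, -0.002 m is -0.004.

Request:
jog_arm --ticks '{"ax": [0, 0, 0], "ay": [0, 0, 0], "az": [0, 0, 0], "x": [0, 0, 0], "y": [-0.004, -0.006, -0.006], "z": [0, 0, 0], "aperture": [0.02, 0.02, 0.02]}'

```text
clock: 3.9
eef_pos: [0.4828, 0.1728, 0.0561]
tool_rot: [-0.005, 1.0, 0.002, 0.001]
ft_force: [-1.1, 2.4, 5.5]
grip_width: 0.0223
grasp_force: 59.3
```

Request:
jog_arm --ticks '{"ax": [0, 0, 0], "ay": [0, 0, 0], "az": [0, 0, 0], "x": [0, 0, 0], "y": [-0.004, -0.006, -0.006], "z": [0, 0, 0], "aperture": [0.02, 0.02, 0.02]}'

```text
clock: 4.28
eef_pos: [0.4828, 0.1728, 0.0561]
tool_rot: [-0.006, 1.0, 0.005, 0.001]
ft_force: [-1.9, 11.7, 4.0]
grip_width: 0.0223
grasp_force: 59.5
```

The carrier stops at y = 0.1728 with the force rising to 12 N, so it is home. One firmer push, then release and rise.

Converted, -0.003 m is -0.006.

Request:
jog_arm --ticks '{"ax": [0, 0], "ay": [0, 0], "az": [0, 0], "x": [0, 0], "y": [-0.006, -0.006], "z": [0, 0], "aperture": [0.02, 0.02]}'

```text
clock: 4.53
eef_pos: [0.4828, 0.1727, 0.0561]
tool_rot: [-0.007, 1.0, 0.008, 0.001]
ft_force: [-2.8, 20.9, 0.8]
grip_width: 0.0223
grasp_force: 60.0
```

Request:
jog_arm --ticks '{"ax": [0, 0, 0, 0, 0, 0, 0, 0], "ay": [0, 0, 0, 0, 0, 0, 0, 0], "az": [0, 0, 0, 0, 0, 0, 0, 0], "x": [0, 0, 0, 0, 0, 0, 0, 0], "y": [0.004, 0.004, 0.004, 0.004, 0.004, 0.004, 0.004, 0.004], "z": [0, 0, 0, 0, -0.12, -0.24, -0.3, -0.3], "aperture": [0.05, 0.085, 0.085, 0.085, 0.085, 0.085, 0.085, 0.085]}'

```text
clock: 5.52
eef_pos: [0.4838, 0.1678, 0.2073]
tool_rot: [-0.005, 1.0, 0.001, 0.003]
ft_force: [-1.0, -0.5, -0.4]
grip_width: 0.0849
grasp_force: 0.0
```

```bash
python3 - <<'E'
from h import *
print(readout.get_obs()["tool_rot"],totool(np.array([.5538,-.274,.17])-readout.get_obs()["eef_pos"]))
c=viewer.calibration("top");im=cv2.imread("pics/top1.png");f=viewer.camera("top")[:,:,::-1];cv2.imwrite("pics/top2.png",f)
for u in((325,207),(365,213),(407,219)):print(onz(c,u,.107))
cv2.imwrite("pics/z2.png",cv2.resize(f[225:305,60:240],None,fx=4,fy=4,interpolation=2))
E
```

```text
[-0.00479115  0.99998312  0.00100311  0.00313079] [-0.06548416 -0.44250132  0.03687342]
[ 0.57302425 -0.13439693  0.107     ]
[ 0.56281843 -0.20148987  0.107     ]
[ 0.55264667 -0.27170102  0.107     ]
```

View pics/z2.png

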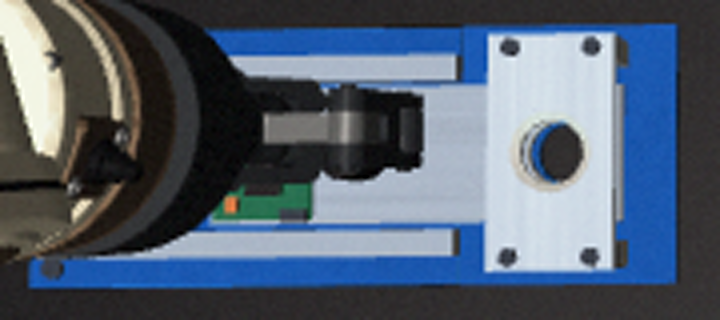

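The carrier eye now lies under the upper eye, whose centre is at crop (550,153). On to the red pin.

Converted, -0.4425 m is -0.885, 0.036 m is 0.072, 1.729 rad is 0.5504.

Request:
jog_arm --ticks '{"ax": [0, 0, 0, 0, 0, 0, 0, 0, 0, 0], "ay": [0, 0, 0, 0, 0, 0, 0, 0, 0, 0], "az": [0.5504, 0.5504, 0.5504, 0.5504, 0.5504, 0.5504, 0.5504, 0.5504, 0.5504, 0.5504], "x": [-0.131, -0.131, -0.131, -0.131, -0.131, -0.131, -0.131, -0.131, -0.131, -0.131], "y": [-0.885, -0.885, -0.885, -0.885, -0.885, -0.885, -0.885, -0.885, -0.885, -0.885], "z": [0.072, 0.072, 0.072, 0.072, 0.072, 0.072, 0.072, 0.072, 0.072, 0.072], "aperture": [0.085, 0.085, 0.085, 0.085, 0.085, 0.085, 0.085, 0.085, 0.085, 0.085]}'

```text
clock: 6.82
eef_pos: [0.5503, -0.2745, 0.1652]
tool_rot: [0.759, 0.652, -0.001, -0.002]
ft_force: [0.3, 0.5, -0.1]
grip_width: 0.0847
grasp_force: 0.0
```

Request:
jog_arm --ticks '{"ax": [0, 0], "ay": [0, 0], "az": [0, 0], "x": [0, 0], "y": [0, 0], "z": [0, 0], "aperture": [0.085, 0.085]}'

```text
clock: 7.08
eef_pos: [0.5513, -0.274, 0.167]
tool_rot: [0.757, 0.653, -0.0, -0.001]
ft_force: [0.2, -0.1, 0.5]
grip_width: 0.0851
grasp_force: 0.0
```

```bash
python3 - <<'E'
from h import *
o=readout.get_obs();print(o["joint_pos"],Ro.from_quat(o["tool_rot"]).as_matrix()[:,1],totool(np.array([.5538,-.274,.0693])-o["eef_pos"]))
c=viewer.calibration("wrist");im=viewer.camera("wrist");cv2.imwrite("pics/w2.png",im[:,:,::-1]);print(proj(c,[.5533,-.2736,.107]))
E
```

```text
[-4.61300555e-01  5.04075398e-01  2.23309761e-01  1.29235367e+00
 -5.28129595e-05  1.25684541e+00] [ 0.98916134 -0.14681586 -0.00222574] [0.0003394  0.00272664 0.09767275]
[283.62821587 226.18308433]
```

View pics/w2.png

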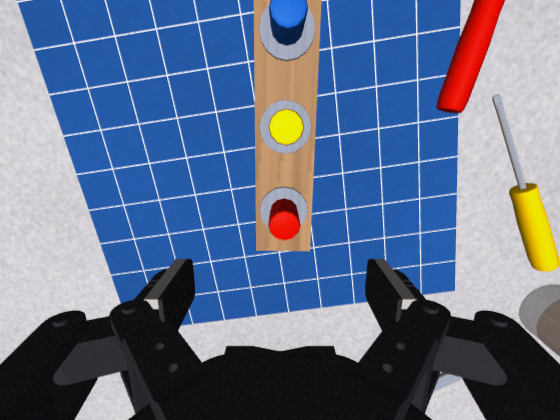

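The red head top is at (284,227), as predicted, and centred between the fingers. I descend and grip it.

Converted, 0.097 m is 0.194, 0.05 m is 0.1.

Request:
jog_arm --ticks '{"ax": [0, 0, 0, 0, 0, 0, 0, 0, 0], "ay": [0, 0, 0, 0, 0, 0, 0, 0, 0], "az": [0, 0, 0, 0, 0, 0, 0, 0, 0], "x": [0, 0, 0, 0, 0, 0, 0, 0, 0], "y": [0.004, 0.004, 0.004, 0.004, 0.004, 0.004, 0.004, 0.004, 0.004], "z": [0.1, 0.194, 0.194, 0.194, 0.194, 0.194, 0.194, 0.194, 0.194], "aperture": [0.085, 0.085, 0.085, 0.02, 0.02, 0.02, 0.02, 0.02, 0.02]}'

```text
clock: 8.25
eef_pos: [0.555, -0.2752, 0.0732]
tool_rot: [0.757, 0.653, 0.001, 0.002]
ft_force: [0.8, 0.2, 6.5]
grip_width: 0.0226
grasp_force: 58.9
```

Request:
jog_arm --ticks '{"ax": [0, 0, 0, 0], "ay": [0, 0, 0, 0], "az": [0, 0, 0, 0], "x": [0, 0, 0, 0], "y": [0, 0, 0, 0], "z": [-0.06, -0.12, -0.22, -0.22], "aperture": [0.02, 0.02, 0.02, 0.02]}'

```text
clock: 8.75
eef_pos: [0.5565, -0.2759, 0.1864]
tool_rot: [0.757, 0.653, 0.002, 0.004]
ft_force: [0.4, -0.1, -1.2]
grip_width: 0.0225
grasp_force: 59.6
```

```bash
python3 - <<'E'
from h import *
o=readout.get_obs();print(o["grasp_force"],Ro.from_quat(o["tool_rot"]).as_matrix()[:,1],totool(np.array([.4805,.0877,.175])-o["eef_pos"]))
E
```

```text
59.55751597881317 [ 0.98902192 -0.14748639  0.00913293] [ 0.34846913 -0.12884981  0.00924528]
```

Converted, 0.3485 m is 0.697, -0.1288 m is -0.2576, -0.158 rad is -0.0503.

Request:
jog_arm --ticks '{"ax": [0, 0, 0, 0, 0, 0, 0, 0], "ay": [0, 0, 0, 0, 0, 0, 0, 0], "az": [-0.0503, -0.0503, -0.0503, -0.0503, -0.0503, -0.0503, -0.0503, -0.0503], "x": [0.697, 0.697, 0.697, 0.697, 0.697, 0.697, 0.697, 0.697], "y": [-0.2576, -0.2576, -0.2576, -0.2576, -0.2576, -0.2576, -0.2576, -0.2576], "z": [0, 0, 0, 0, 0, 0, 0, 0], "aperture": [0.02, 0.02, 0.02, 0.02, 0.02, 0.02, 0.02, 0.02]}'

```text
clock: 9.75
eef_pos: [0.4774, 0.0889, 0.1806]
tool_rot: [0.703, 0.711, -0.001, -0.0]
ft_force: [0.2, 0.3, -0.4]
grip_width: 0.0227
grasp_force: 59.6
```

Request:
jog_arm --ticks '{"ax": [0, 0], "ay": [0, 0], "az": [0, 0], "x": [0, 0], "y": [0, 0], "z": [0, 0], "aperture": [0.02, 0.02]}'

```text
clock: 10.0
eef_pos: [0.4781, 0.0877, 0.1811]
tool_rot: [0.704, 0.71, -0.0, -0.0]
ft_force: [0.3, 0.0, -0.1]
grip_width: 0.0223
grasp_force: 59.6
```

```bash
python3 - <<'E'
from h import *
o=readout.get_obs();M=Ro.from_quat(o["tool_rot"]).as_matrix();p=o["eef_pos"];print(p,M[:,1],M[:,2],o["grasp_force"])
c=viewer.calibration("wrist");im=viewer.camera("wrist");print("eye",proj(c,[.4805,.0877,.06]),"tip",proj(c,p+M[:,2]*.0672),"collar",proj(c,p+M[:,2]*.0132))
s=viewer.calibration("scene");im2=viewer.camera("scene");u=proj(s,[.4805,.0877,.1]);print(u,"tip",proj(s,p+M[:,2]*.0672),"eye",proj(s,[.4805,.0877,.06]))
x,y=int(u[0])-70,max(0,int(u[1])-60);print(x,y)
o=np.zeros((600,560,3),np.uint8);o[:420]=im;cv2.imwrite("pics/w3.png",o[:420,:,::-1]);cv2.imwrite("pics/s3.png",cv2.resize(im2[y:y+120,x:x+140],None,fx=5,fy=5,interpolation=2)[:,:,::-1])
E
```

```text
[0.47813019 0.08768622 0.18110722] [ 9.99972583e-01  7.39809734e-03 -3.17916247e-04] [-3.16442174e-04 -2.00419975e-04 -9.99999930e-01] 59.55743372440338
eye [283.05945627 205.62780254] tip [280.65030511 224.05546538] collar [280.91147294 253.761549  ]
[273.87958406 124.60383641] tip [272.525189   118.25999367] eye [274.29884335 140.49183821]
203 64
```

View pics/w3.png

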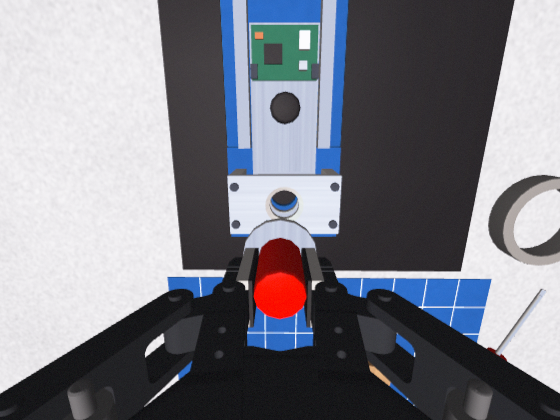

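View pics/s3.png

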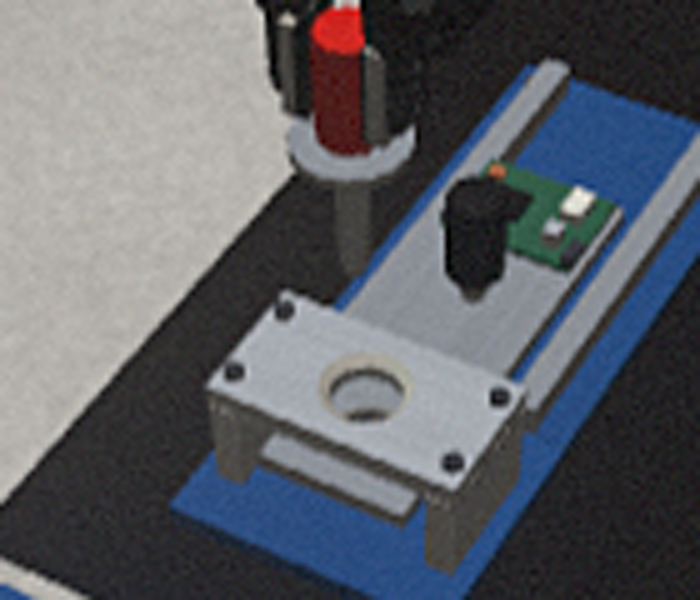

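The wrist view has the eye at (284,204) and the scene view has it at (276,141.4), both 1–2 px from the predictions. The pin tip, at scene (272.9,118.9), also agrees. I shift about 3 mm in x and lower in stages.

Converted, 0.06 m is 0.12, 0.0033 m is 0.0066.

Request:
jog_arm --ticks '{"ax": [0, 0, 0, 0, 0], "ay": [0, 0, 0, 0, 0], "az": [0, 0, 0, 0, 0], "x": [0.0016, 0.0016, 0.0016, 0.0016, 0.0016], "y": [0.0066, 0.0066, 0.0066, 0.0066, 0.0066], "z": [0, 0.05, 0.09, 0.12, 0.12], "aperture": [0.02, 0.02, 0.02, 0.02, 0.02]}'

```text
clock: 10.72
eef_pos: [0.4803, 0.0897, 0.1202]
tool_rot: [0.704, 0.711, -0.001, -0.001]
ft_force: [0.2, -0.2, -0.8]
grip_width: 0.0224
grasp_force: 59.5
```

Request:
jog_arm --ticks '{"ax": [0, 0, 0, 0, 0], "ay": [0, 0, 0, 0, 0], "az": [0, 0, 0, 0, 0], "x": [0, 0, 0, 0, 0], "y": [0, 0, 0, 0, 0], "z": [0.024, 0.048, 0.072, 0.072, 0.072], "aperture": [0.02, 0.02, 0.02, 0.02, 0.02]}'

```text
clock: 11.35
eef_pos: [0.4813, 0.0899, 0.0854]
tool_rot: [0.704, 0.711, 0.0, 0.0]
ft_force: [-0.3, 0.3, -1.0]
grip_width: 0.0224
grasp_force: 59.5
```

Converted, 0.009 m is 0.018, 0.005 m is 0.01.

Request:
jog_arm --ticks '{"ax": [0, 0, 0, 0], "ay": [0, 0, 0, 0], "az": [0, 0, 0, 0], "x": [0, 0, 0, 0], "y": [0, 0, 0, 0], "z": [0.01, 0.018, 0.018, 0.018], "aperture": [0.02, 0.02, 0.02, 0.02]}'

```text
clock: 11.85
eef_pos: [0.4812, 0.0899, 0.0763]
tool_rot: [0.704, 0.711, 0.0, 0.0]
ft_force: [-0.4, 0.2, -1.1]
grip_width: 0.0226
grasp_force: 59.5
```

Request:
jog_arm --ticks '{"ax": [0, 0, 0], "ay": [0, 0, 0], "az": [0, 0, 0], "x": [0, 0, 0], "y": [0, 0, 0], "z": [0.003, 0.006, 0.006], "aperture": [0.02, 0.02, 0.02]}'

```text
clock: 12.22
eef_pos: [0.4812, 0.0899, 0.0733]
tool_rot: [0.704, 0.711, 0.0, 0.0]
ft_force: [0.6, 0.2, -0.2]
grip_width: 0.0228
grasp_force: 59.7
```

Converted, 0.001 m is 0.002.

Request:
jog_arm --ticks '{"ax": [0, 0], "ay": [0, 0], "az": [0, 0], "x": [0, 0], "y": [0, 0], "z": [0.002, 0.002], "aperture": [0.02, 0.02]}'

```text
clock: 12.48
eef_pos: [0.4812, 0.0899, 0.0732]
tool_rot: [0.704, 0.711, 0.0, 0.0]
ft_force: [-1.9, -0.2, 5.4]
grip_width: 0.0226
grasp_force: 60.4
```

```bash
python3 - <<'E'
from h import *
im2=viewer.camera("scene");cv2.imwrite("pics/s4.png",cv2.resize(im2[64:184,203:343],None,fx=5,fy=5,interpolation=2)[:,:,::-1])
E
```

```text
(no output)
```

View pics/s4.png

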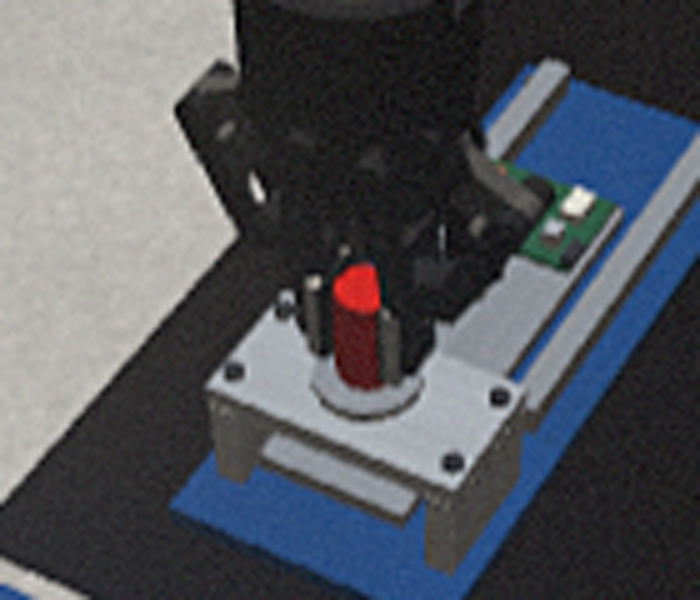

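The collar rests flat on the dock plate at crop (367,390), with contact felt at the expected height. I release, rise and check.

Converted, -0.13 m is -0.26, -0.09 m is -0.18.

Request:
jog_arm --ticks '{"ax": [0, 0, 0, 0, 0, 0, 0, 0, 0], "ay": [0, 0, 0, 0, 0, 0, 0, 0, 0], "az": [0, 0, 0, 0, 0, 0, 0, 0, 0], "x": [0, 0, 0, 0, 0, 0, 0, 0, 0], "y": [0, 0, 0, 0, 0, 0, 0, 0, 0], "z": [0, 0, 0, 0, -0.08, -0.18, -0.26, -0.26, -0.26], "aperture": [0.05, 0.085, 0.085, 0.085, 0.085, 0.085, 0.085, 0.085, 0.085]}'

```text
clock: 13.65
eef_pos: [0.4808, 0.0898, 0.2018]
tool_rot: [0.704, 0.711, -0.0, -0.0]
ft_force: [-0.2, 0.5, -0.2]
grip_width: 0.0848
grasp_force: 0.0
```

```bash
python3 - <<'E'
from h import *
im2=viewer.camera("scene");cv2.imwrite("pics/s5.png",cv2.resize(im2[64:184,203:343],None,fx=5,fy=5,interpolation=2)[:,:,::-1])
E
```

```text
(no output)
```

View pics/s5.png

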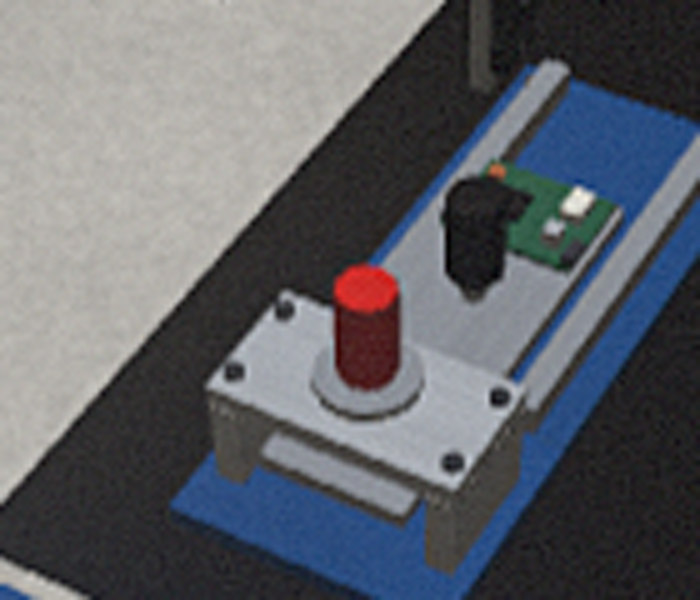

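The pin stands upright at crop (367,330), its collar flat on the plate at (367,388), and the carrier is still home.

```bash
python3 -c "from workcell import bot, viewer, readout; print(bot.job_done())"
```

```text
the job is handed in; nothing more can be done
None
```

The carrier is pushed home, and the red pin stands through the eyes with its collar flat on the dock plate; I released it, moved the gripper clear, and handed the job in at about 13.7 s.

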